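# Pop the battery hatch of the robot-kit power box

## Task

Press the large battery hatch of the power box once, gently, with the fingertips near its ribbed free edge until its push-push latch lets go, then draw back and let the hatch spring up by itself. Watch it for about two seconds with the hand clear of it to be sure it stays open; do not push it down again, leave the small hatch of the fuse box shut, and do not pick up or shift any of the loose things on the table.

Things in the scene. Friction and masses are not known exactly. Their poses are not given: they have to be found in the camera images.
- battery_box: the power box, fixed to the table: grey plastic, 100 x 145 x 50 mm high. Origin at the centre of its underside, z up. The white battery hatch (78 x 80 mm, the larger of the two hatches) lies on its -y end; the +y end is a plain deck with two sockets and a small gauge. The hatch's hinge line is parallel to y, on the +x side, 38 mm from the origin at z = 52 mm; the free edge is on the -x side
- battery_hatch (a joint): angle of the battery hatch, rad: 0 to 0.01 shut and latched; about -0.07 pressed in to its stop; grows as it opens, 0.70 fully open (a spring holds it). Push-push latch: press to the stop (past -0.065), let go, and it pops open in under a second; pressed to the stop again it would latch shut. At the press point the travel is about 5 mm at 2 to 4 N, then a firm stop
- battery_hatch_press (a point): press point of the battery hatch: middle of the three ribs, on the hatch's flat top, 15 mm in from the free edge and midway along it; it moves with the hatch. Shut, it is 58 mm above the table, with the hatch top 8 mm proud of the box rim; z is the outward normal of the hatch, -x points to the free edge. Open, it stands about 40 mm higher
- fuse_box: the fuse box, fixed to the table: grey plastic, 68 x 90 x 50 mm high, same style but smaller. Origin at the centre of its underside. Its small white hatch (46 x 46 mm, top 58 mm above the table) lies on its -y end and must stay shut
- fuse_hatch (a joint): angle of the small fuse hatch, rad: 0 to 0.01 shut and latched, grows as it opens; same kind of latch, leave it alone
- pack_mid (a point): loose black battery pack, 55 x 34 x 24 mm high; point at its centre
- cell_mid (a point): loose steel battery cell standing on end, 26 mm across, 50 mm high; point at its centre
- beaker_mid (a point): loose clear plastic cup, 64 mm across the rim, 75 mm high; point at mid height
- tape_mid (a point): loose roll of tape lying flat, 100 mm across, 40 mm high; point at its centre
- funnel_mid (a point): loose grey funnel standing on its wide mouth, 116 mm across, 120 mm high; point on its axis 30 mm above the table
- driver_mid (a point): loose screwdriver lying down, 170 mm long, about 25 mm thick handle; point on the table under its middle
- eraser_mid (a point): loose white eraser block, 50 x 22 x 14 mm high; point at its centre

How it is judged:
By the outcome, as a careful person would: the job done as asked, in the order asked, and still so for the second after the job is handed in, with the robot touching nothing.
It also fails if it takes over 32 s, if anything falls off the work surface, if the arm or the gripper's body presses on something with over 40 N, if the wrist force passes 120 N, or if a joint passes its speed limit or range.

## Robot

A 7-joint arm with a two-finger parallel gripper is mounted at the origin on the work surface. World frame = base frame: x ahead of the robot, y to its left, z up, the work surface at z = 0. Lengths are in m, angles in rad, forces in N, time in s.
With the tool pointing down it reaches from about 0.4 to 0.85 m from the base axis. Payload 10.4 kg.
Tool frame: the origin (TCP) lies midway between the tips of the shut fingers; the grasp point (between the pads) lies 19 mm behind it; z points along the fingers, x is the direction in which the jaws open and shut, and the axes are right-handed (so a half turn about z gives the same grasp; the last joint's range is limited). The gripper opens to 85 mm and grips with 20 to 120 N. Pads are 22 mm wide; open, the fingers measure 114 mm over their backs; the gripper's body (76 mm by 85 mm) begins 54 mm behind the grasp point. The pads swing forward as they close: fully open they stand 13 mm farther back than shut.
Start: joints at [-1.277, 0.332, -0.065, 1.46, 0.022, 1.35, -0.088], TCP at [0.195, 0.594, 0.195] pointing down, gripper open.
Joint ranges: [-2.6, 2.6], [-0.5, 2.12], [-1.47, 1.34], [0.16, 2.42], [-1.27, 4.41], [0.06, 2.06], [-2.6, 2.6]. Speed limits (rad/s): [2.22, 2.22, 2.79, 2.79, 3.14, 3.14, 3.14].

## Interface

Orientations are given as a unit quaternion [x, y, z, w].
In Python, from workcell import manip, cams gives the robot as it stands.
- The arm moves only by the tool move_arm, never from a script. Its argument "moves" is a list of rows, each a list of 7 numbers: the turn, a rotation vector about the tool's x, y, z in degrees, then the shift along the tool's x, y, z in m, then the finger opening in m, from 0 to 0.0854. A call has 1 to 10 rows; each row is the pose to reach, as a shift and turn from the pose commanded when the call began, along the tool's axes at that moment; what a row does not reach only later rows make up. A row lasts 1/10 s, in which the tool goes at most 50 mm and 8.59 degrees, less where a joint would pass 70% of its speed; a pose out of reach is approached as far as the arm can. A call with a gripper value outside its range is refused whole. The fingers move at their own pace and stop on an object; "grip_force" is the grip in N (left out, the last holds). Time passes only in rows, so rows that repeat a pose let the fingers close. It gives the time, the measured TCP pose, the force and the opening at its end, in the units of the state.
- manip.get_obs(): the state, without advancing time (a new reading comes with each control period).
- cams.camera(name): name is "scene" or "top" or "wrist"; returns the picture (384x512x3 uint8, red, green, blue); there is no depth.
- cams.camera_params(name): a dict with "fx", "fy", "cx", "cy" (pixels), "xyz" and "rotation" of the camera in the world. Camera axes: x right, y up, looking along -z (the intrinsics and any distortion apply to the point x, -y, -z); pixel columns grow to the right and rows downward; lengths in m; the calibration is good to about 2 mm. A picture is of the moment at which its call begins: read the wrist's pose just before it. camera_params takes no time and is no camera call; for the wrist camera it gives the pose at the moment of the call.
- manip.hand_in(): hands the job in, once; it reports no verdict.
The state is a dict: "clock": time; "joint_pos": joint angles; "joint_velocities": joint speeds; "tau": joint torques, N m; "position": TCP position; "ee_rot": TCP orientation; "ft_force": force on the tool from outside, world axes, zero at the start; "torque": the same for the moment, N m; "grip_width": opening from 0.0 (shut) to 1.0 (fully open).
Only numpy, scipy, OpenCV 4.12 (cv2) and the standard library are available. Lean on these libraries where they do the work, as an engineer would, in place of code of your own. Each camera call takes 0.05 s, during which the arm holds its last target. There are 200 camera calls.

## Working session

There is one attempt and no reset: what is moved stays moved. The work goes in short steps, Python scripts to look and compute and a tool call to move; the robot and the scene stay as the last step left them, time stands still between calls to the robot, and variables do not carry over. Pictures are saved under pics/ and viewed, about 8 in all and at most 12, crops included, and the job is handed in when it is done.

Besides the shell and the picture viewer there is one more tool, called by a JSON object that holds its "op" and its "data", one argument or row to a line. move_arm: Moves the arm, as the interface text tells. Its arguments: {"type":"object","properties":{"moves":{"type":"array","items":{"type":"array","items":{"type":"number"}}},"grip_force":{"type":"number"}},"required":["moves"]}

```bash
mkdir -p pics
python3 - <<'E'
from workcell import manip,cams
import cv2
for n in ("scene","top"):
    im=cams.camera(n); cv2.imwrite(f"pics/{n}1.png",im[:,:,::-1]); p=cams.camera_params(n); print(n,p)
o=manip.get_obs(); print(o)
E
```

```text
scene {'fx': 434.14428691121395, 'fy': 434.14428691121395, 'cx': 259.98066842966404, 'cy': 190.86992138366375, 'xyz': array([ 1.20950187, -0.36031113,  0.91618984]), 'rotation': array([0.30305624, 0.17779069, 0.46988499, 0.80978731])}
top {'fx': 362.1148643674834, 'fy': 362.1148643674834, 'cx': 257.1807788342083, 'cy': 193.3080501394857, 'xyz': array([ 0.33153547, -0.0105537 ,  1.16446219]), 'rotation': array([ 0.0785598 , -0.06896492, -0.648641  ,  0.75388132])}
{'clock': 0.1, 'joint_pos': array([-1.2765921 ,  0.33280797, -0.06469775,  1.46086059,  0.02161124,
        1.34991005, -0.08851134]), 'joint_velocities': array([ 0.00058814, -0.0015998 , -0.00183064, -0.00139259,  0.00148523,
        0.00058469,  0.00010607]), 'tau': array([ 1.65794645e-03, -6.26743770e+01,  4.93581919e-02, -3.92430031e+01,
        1.63223158e-02,  7.04723701e-03, -2.72918072e-05]), 'position': array([0.19459699, 0.59352554, 0.19429441]), 'ee_rot': array([ 8.09791020e-01,  5.86718065e-01, -5.00860389e-04,  4.06503291e-04]), 'ft_force': array([ 0.61208507, -0.34554781, -0.09269524]), 'torque': array([-0.03737097, -0.01294006,  0.01723682]), 'grip_width': 1.0001381832776168}
```

View pics/top1.png

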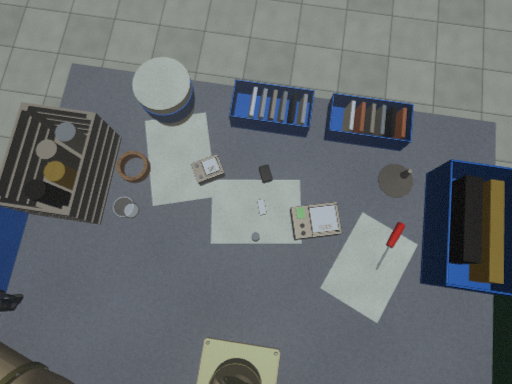

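View pics/scene1.png

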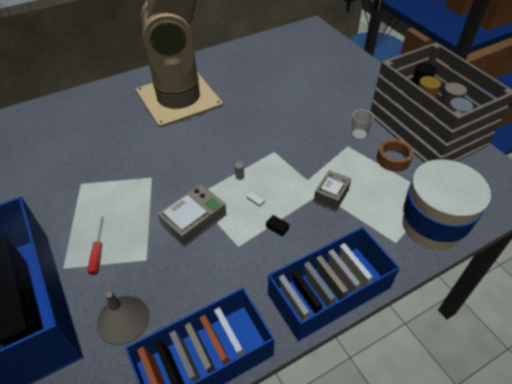

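The top view shows the power box at about (316,221), with its white hatch at (324,218). The fuse box is at (208,168), and the cell and eraser lie left of the power box. I'll enlarge both views of the box.

Run:
```python
import cv2,numpy as np
t=cv2.imread("pics/top1.png")[190:250,280:350]; s=cv2.imread("pics/scene1.png")[175:250,150:235]
f=lambda a,k:cv2.resize(a,None,fx=k,fy=k,interpolation=cv2.INTER_CUBIC)
a=f(t,5.5); b=f(s,4.7)
h=max(a.shape[0],b.shape[0]); pad=lambda a:cv2.copyMakeBorder(a,0,h-a.shape[0],0,0,0)
c=np.hstack([pad(a),pad(b)]); print(a.shape,c.shape); cv2.imwrite("pics/crop1.png",c)
```

```text
(330, 385, 3) (352, 785, 3)
```

View pics/crop1.png

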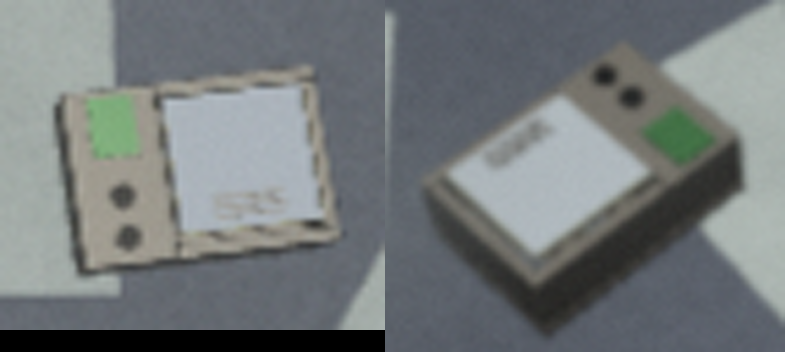

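The enlarged crops show the hatch corners clearly, and the ribs at the free edge facing the robot: top crop (250,204), scene crop (517,143). I'll turn these into positions.

```bash
cat > h.py <<'E'
import numpy as np
from scipy.spatial.transform import Rotation as R
from workcell import cams
def ray(n,u,v,p=None):
    p=p or cams.camera_params(n); d=np.array([(u-p['cx'])/p['fx'],-(v-p['cy'])/p['fy'],-1.])
    return np.array(p['xyz']),R.from_quat(p['rotation']).apply(d)
def at(n,u,v,z,p=None):
    o,d=ray(n,u,v,p); return o+d*(z-o[2])/d[2]
E
python3 - <<'E'
from h import *
T=[(162,98),(302,86),(326,218),(181,232),(250,204)]
S=[(650,173),(537,252),(448,177),(563,95),(517,143)]
for (a,b),(c,d) in zip(T,S):
    print(at("top",279.5+(a+.5)/5.5,189.5+(b+.5)/5.5,.058).round(4), at("scene",149.5+(c-385+.5)/4.7,174.5+(d+.5)/4.7,.058).round(4))
from workcell import manip
o=manip.get_obs();print(R.from_quat(o['ee_rot']).as_matrix().round(3),o['position'])
for n,u,v in [("cell",255,237),("eraser",262,207),("driver",390,247)]: print(n,at("top",u,v,.03).round(3))
E
```

```text
[ 0.5443 -0.1434  0.058 ] [ 0.5488 -0.1436  0.058 ]
[ 0.5629 -0.2207  0.058 ] [ 0.5672 -0.2168  0.058 ]
[ 0.4907 -0.2417  0.058 ] [ 0.4975 -0.2387  0.058 ]
[ 0.4709 -0.1628  0.058 ] [ 0.4747 -0.162   0.058 ]
[ 0.4921 -0.199   0.058 ] [ 0.494  -0.1975  0.058 ]
[[ 0.312  0.95  -0.   ]
 [ 0.95  -0.312 -0.001]
 [-0.001  0.    -1.   ]] [0.19459699 0.59352554 0.19429441]
cell [0.431 0.009 0.03 ]
eraser [0.529 0.001 0.03 ]
driver [ 0.463 -0.41   0.03 ]
```

{"op": "move_arm", "data": {
  "moves": [
    [0,0,3,-0.02,0.03,0,0],
    [0,0,6,-0.05,0.07,0,0],
    [0,0,9,-0.08,0.11,0,0],
    [0,0,12,-0.11,0.15,0,0],
    [0,0,15,-0.14,0.19,0,0],
    [0,0,18,-0.17,0.23,0,0],
    [0,0,21,-0.2,0.27,0,0],
    [0,0,24,-0.23,0.31,0,0],
    [0,0,27,-0.26,0.35,0,0],
    [0,0,30,-0.29,0.385,0,0]
  ],
  "grip_force": 20
}}

```text
clock: 1.1
position: [0.4712, 0.1961, 0.1949]
ee_rot: [0.935, 0.356, 0.0, 0.0]
ft_force: [0.1, 0.2, 0.3]
grip_width: -0.003
```

{"op": "move_arm", "data": {
  "moves": [
    [0,0,3,-0.02,0.025,0,0],
    [0,0,6,-0.05,0.06,0,0],
    [0,0,9,-0.08,0.095,0,0],
    [0,0,12,-0.11,0.13,0,0],
    [0,0,15,-0.14,0.165,0,0],
    [0,0,18,-0.17,0.2,0,0],
    [0,0,21,-0.2,0.235,0,0],
    [0,0,24,-0.23,0.27,0,0],
    [0,0,27,-0.25,0.295,0,0],
    [0,0,27,-0.257,0.302,0,0]
  ]
}}

```text
clock: 2.1
position: [0.4791, -0.2014, 0.1949]
ee_rot: [0.992, 0.126, -0.0, 0.0]
ft_force: [-0.8, 0.4, -0.3]
grip_width: 0.0
```

Run:
```python
from h import *
import cv2
from workcell import manip
o=manip.get_obs(); p=cams.camera_params("wrist"); im=cams.camera("wrist"); print(o['clock'],o['position'],o['ee_rot'],p)
np.save("p1.npy",p,allow_pickle=True); cv2.imwrite("pics/w1.png",im[:,:,::-1])
```

```text
2.1 [ 0.47909678 -0.20136112  0.19487483] [ 9.92017983e-01  1.26096042e-01 -2.02924437e-04  2.62829179e-04] {'fx': 264.82135860122486, 'fy': 264.82135860122486, 'cx': 254.72683495784278, 'cy': 191.40531403325366, 'xyz': array([ 0.46232409, -0.1354892 ,  0.37449413]), 'rotation': array([-0.1346565 , -0.01664371,  0.12513947,  0.98281775])}
```

View pics/w1.png

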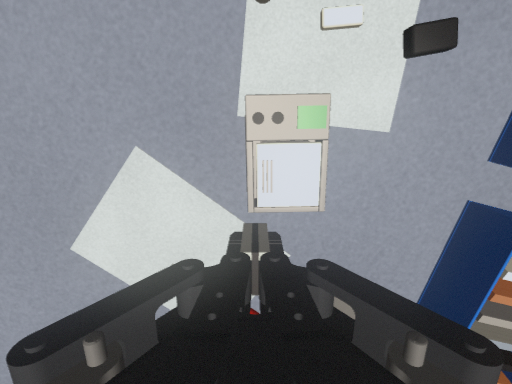

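The wrist view shows the middle rib at about (267,176), with hatch corners at (257,143), (320,142), (320,207) and (257,208).

Run:
```python
from h import *
p=np.load("p1.npy",allow_pickle=True).item()
for u,v in [(267,176),(257,143),(320,142),(320,207),(257,208)]: print(at("wrist",u,v,.058,p).round(4))
x=at("wrist",257,175.5,.058,p); print("edge",x, x+.015*np.array([.968,.25,0]))
q=R.from_quat([.99202,.1261,0,0]).as_matrix(); print(q.round(3))
for t in [(.496,-.198),(.498,-.197)]: print(q.T@(np.array([*t,.058])-[.4791,-.2014,.1949]))
```

```text
[ 0.4938 -0.1984  0.058 ]
[ 0.4719 -0.163   0.058 ]
[ 0.5435 -0.1432  0.058 ]
[ 0.569  -0.2202  0.058 ]
[ 0.4924 -0.2414  0.058 ]
edge [ 0.48178644 -0.20088907  0.058     ] [ 0.49630644 -0.19713907  0.058     ]
[[ 0.968  0.25   0.   ]
 [ 0.25  -0.968  0.   ]
 [ 0.     0.    -1.   ]]
[0.01721317 0.00093627 0.1369    ]
[0.01939976 0.00046845 0.1369    ]
```

{"op": "move_arm", "data": {
  "moves": [
    [0,0,0,0.008,0,0.02,0],
    [0,0,0,0.016,0,0.05,0],
    [0,0,0,0.016,0,0.08,0],
    [0,0,0,0.016,0,0.105,0],
    [0,0,0,0.016,0,0.12,0],
    [0,0,0,0.016,0,0.128,0],
    [0,0,0,0.016,0,0.132,0],
    [0,0,0,0.016,0,0.132,0],
    [0,0,0,0.016,0,0.132,0]
  ]
}}

```text
clock: 3.05
position: [0.4963, -0.194, 0.0639]
ee_rot: [0.992, 0.129, 0.001, 0.0]
ft_force: [0.2, 0.4, 0.7]
grip_width: 0.003
```

Run:
```python
from h import *
import cv2
from workcell import manip
o=manip.get_obs(); print(o['clock'],o['position'],o['ft_force'])
im=cams.camera("wrist")[100:260,170:350]; cv2.imwrite("pics/w2.png",cv2.resize(im[:,:,::-1],None,fx=3,fy=3,interpolation=cv2.INTER_CUBIC))
```

```text
3.05 [ 0.49632854 -0.19400664  0.06387217] [0.1893102  0.41038111 0.6570768 ]
```

View pics/w2.png

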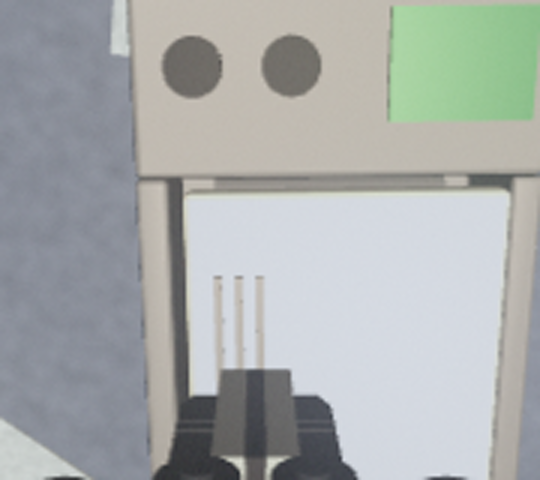

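The shut fingertips stand over the ribs, about 3–4 mm inward of the middle one. I'll correct that and press slowly, watching the force.

{"op": "move_arm", "data": {
  "moves": [
    [0,0,0,-0.003,0.002,0,0],
    [0,0,0,-0.003,0.002,0.002,0],
    [0,0,0,-0.003,0.002,0.004,0],
    [0,0,0,-0.003,0.002,0.006,0],
    [0,0,0,-0.003,0.002,0.007,0],
    [0,0,0,-0.003,0.002,0.008,0],
    [0,0,0,-0.003,0.002,0.008,0]
  ]
}}

```text
clock: 3.8
position: [0.4933, -0.1966, 0.0548]
ee_rot: [0.992, 0.129, -0.0, -0.0]
ft_force: [-0.6, -0.1, 0.3]
grip_width: 0.0
```

{"op": "move_arm", "data": {
  "moves": [
    [0,0,0,0,0,0.001,0],
    [0,0,0,0,0,0.001,0]
  ]
}}

```text
clock: 4.0
position: [0.4933, -0.1966, 0.0539]
ee_rot: [0.992, 0.129, -0.0, -0.0]
ft_force: [0.6, 0.1, 0.1]
grip_width: -0.0
```

{"op": "move_arm", "data": {
  "moves": [
    [0,0,0,0,0,0.001,0],
    [0,0,0,0,0,0.001,0]
  ]
}}

```text
clock: 4.2
position: [0.4933, -0.1966, 0.0529]
ee_rot: [0.992, 0.129, -0.0, -0.0]
ft_force: [-0.2, 0.1, 0.1]
grip_width: -0.002
```

Run:
```python
from h import *
import cv2
f=lambda a,k:cv2.resize(a[:,:,::-1],None,fx=k,fy=k,interpolation=cv2.INTER_CUBIC)
a=f(cams.camera("wrist")[100:260,190:320],3); b=f(cams.camera("scene")[160:256,140:220],5)
cv2.imwrite("pics/w3.png",np.hstack([a,b]))
```

```text
(no output)
```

View pics/w3.png

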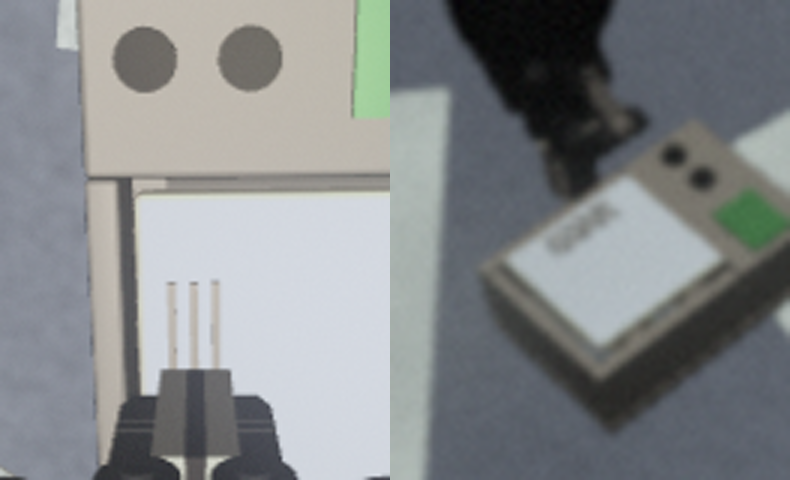

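The scene crop shows the finger tip at about (570,190), some 8 image px away from the ribs, while the reported TCP is on them. I'll project the TCP into both views to compare.

Run:
```python
from h import *
from workcell import manip
def proj(n,X):
    p=cams.camera_params(n); c=R.from_quat(p['rotation']).inv().apply(np.array(X)-p['xyz']); return p['cx']+p['fx']*c[0]/-c[2], p['cy']-p['fy']*c[1]/-c[2]
o=manip.get_obs(); print(o['clock'],o['position'],o['grip_width'])
for dz in (0,.02,.03,.04):
    X=o['position']+[0,0,dz]; w=proj("wrist",X); s=proj("scene",X)
    print(dz,"wrist crop",(w[0]-190)*3,(w[1]-100)*3,"scene crop",390+(s[0]-140)*5,(s[1]-160)*5)
for k in ((.4955,-.198,.058),): w=proj("wrist",k); s=proj("scene",k); print((w[0]-190)*3,(w[1]-100)*3,390+(s[0]-140)*5,(s[1]-160)*5)
```

```text
4.3 [ 0.49329703 -0.19660231  0.05295773] -0.0050963964588142605
0 wrist crop 193.75880849716447 345.6122400229648 scene crop 580.9815878679353 229.83643905768773
0.02 wrist crop 193.66336109525827 378.39160611576256 scene crop 575.2491773788364 204.86409637878438
0.03 wrist crop 193.60714368027806 397.6982733442449 scene crop 572.3236017219648 192.11928719678482
0.04 wrist crop 193.5438353252325 419.4401720793186 scene crop 569.3573450384936 179.19725753507535
201.26285877892462 360.8664364929941 578.6742910199705 227.55790327948432
```

Both views put the visible tip about 25–30 mm above the reported TCP. Laterally it is over the ribs. I'll keep descending in small steps, guided by force.

{"op": "move_arm", "data": {
  "moves": [
    [0,0,0,0,0,0.003,0],
    [0,0,0,0,0,0.006,0],
    [0,0,0,0,0,0.009,0],
    [0,0,0,0,0,0.011,0],
    [0,0,0,0,0,0.012,0],
    [0,0,0,0,0,0.012,0]
  ]
}}

```text
clock: 4.9
position: [0.4932, -0.1966, 0.0408]
ee_rot: [0.992, 0.129, -0.0, -0.0]
ft_force: [-0.1, -0.7, 0.3]
grip_width: 0.002
```

{"op": "move_arm", "data": {
  "moves": [
    [0,0,0,0,0,0.001,0],
    [0,0,0,0,0,0.002,0],
    [0,0,0,0,0,0.003,0],
    [0,0,0,0,0,0.003,0]
  ]
}}

```text
clock: 5.3
position: [0.4932, -0.1965, 0.0379]
ee_rot: [0.992, 0.129, -0.0, -0.0]
ft_force: [0.3, -0.1, 0.6]
grip_width: 0.003
```

{"op": "move_arm", "data": {
  "moves": [
    [0,0,0,0,0,0.001,0],
    [0,0,0,0,0,0.002,0],
    [0,0,0,0,0,0.003,0],
    [0,0,0,0,0,0.003,0]
  ]
}}

```text
clock: 5.7
position: [0.4932, -0.1965, 0.0348]
ee_rot: [0.992, 0.129, -0.0, -0.0]
ft_force: [0.4, -0.1, -0.8]
grip_width: 0.002
```

Run:
```python
from h import *
import cv2
from workcell import manip
print(manip.get_obs()['ft_force'])
f=lambda a,k:cv2.resize(a[:,:,::-1],None,fx=k,fy=k,interpolation=cv2.INTER_CUBIC)
a=f(cams.camera("wrist")[100:260,190:320],3); b=f(cams.camera("scene")[160:256,140:220],5)
cv2.imwrite("pics/w4.png",np.hstack([a,b]))
```

```text
[ 0.37098421 -0.09429231 -0.84362668]
```

View pics/w4.png

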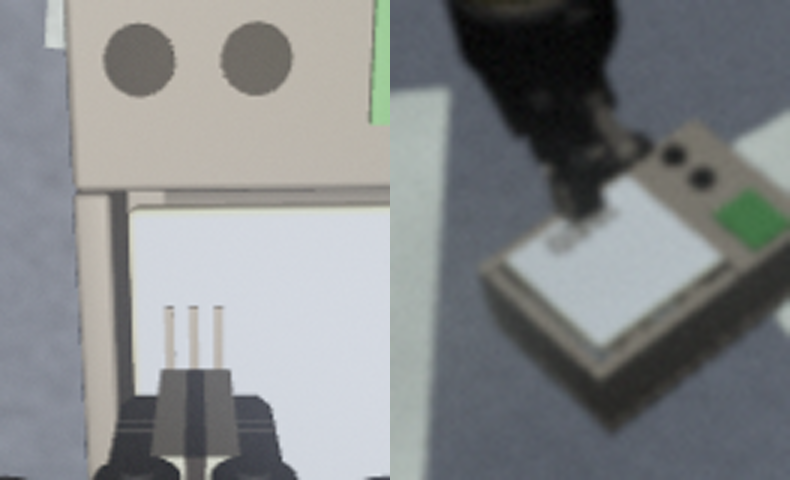

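The tip is now at about (580,220) in the scene crop, just above the rib centre (582,230), so only a few mm remain.

{"op": "move_arm", "data": {
  "moves": [
    [0,0,0,0,0,0.001,0],
    [0,0,0,0,0,0.002,0],
    [0,0,0,0,0,0.003,0],
    [0,0,0,0,0,0.003,0]
  ]
}}

```text
clock: 6.2
position: [0.4932, -0.1966, 0.0318]
ee_rot: [0.992, 0.129, -0.0, -0.0]
ft_force: [-0.1, -0.2, 1.4]
grip_width: 0.002
```

{"op": "move_arm", "data": {
  "moves": [
    [0,0,0,0,0,0.001,0],
    [0,0,0,0,0,0.002,0],
    [0,0,0,0,0,0.002,0]
  ]
}}

```text
clock: 6.5
position: [0.4932, -0.1966, 0.0298]
ee_rot: [0.992, 0.129, -0.0, -0.0]
ft_force: [0.2, -0.7, -0.0]
grip_width: -0.001
```

{"op": "move_arm", "data": {
  "moves": [
    [0,0,0,0,0,0.001,0],
    [0,0,0,0,0,0.002,0],
    [0,0,0,0,0,0.002,0]
  ]
}}

```text
clock: 6.8
position: [0.4932, -0.1966, 0.0278]
ee_rot: [0.992, 0.129, -0.0, -0.0]
ft_force: [0.5, 0.2, 0.4]
grip_width: 0.001
```

Run:
```python
from workcell import manip
print(manip.get_obs()['ft_force'],manip.get_obs()['position'])
```

```text
[0.52605191 0.20658903 0.36141102] [ 0.49321736 -0.19657637  0.02782482]
```

{"op": "move_arm", "data": {
  "moves": [
    [0,0,0,0,0,0.001,0],
    [0,0,0,0,0,0.001,0]
  ]
}}

```text
clock: 7.0
position: [0.4933, -0.1966, 0.0269]
ee_rot: [0.992, 0.129, -0.0, -0.0]
ft_force: [0.4, -0.1, 0.5]
grip_width: 0.001
```

{"op": "move_arm", "data": {
  "moves": [
    [0,0,0,0,0,0.001,0],
    [0,0,0,0,0,0.001,0]
  ]
}}

```text
clock: 7.2
position: [0.4932, -0.1966, 0.0258]
ee_rot: [0.992, 0.129, -0.0, -0.0]
ft_force: [0.2, -0.2, 0.0]
grip_width: -0.001
```

{"op": "move_arm", "data": {
  "moves": [
    [0,0,0,0,0,0.001,0],
    [0,0,0,0,0,0.001,0]
  ]
}}

```text
clock: 7.4
position: [0.4932, -0.1965, 0.0248]
ee_rot: [0.992, 0.129, -0.0, -0.0]
ft_force: [-0.0, 0.6, -0.4]
grip_width: -0.001
```

Run:
```python
from h import *
import cv2
f=lambda a,k:cv2.resize(a[:,:,::-1],None,fx=k,fy=k,interpolation=cv2.INTER_CUBIC)
a=f(cams.camera("wrist")[100:260,190:320],3); b=f(cams.camera("scene")[180:240,150:200],8)
cv2.imwrite("pics/w5.png",np.hstack([a,b]))
```

```text
(no output)
```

View pics/w5.png

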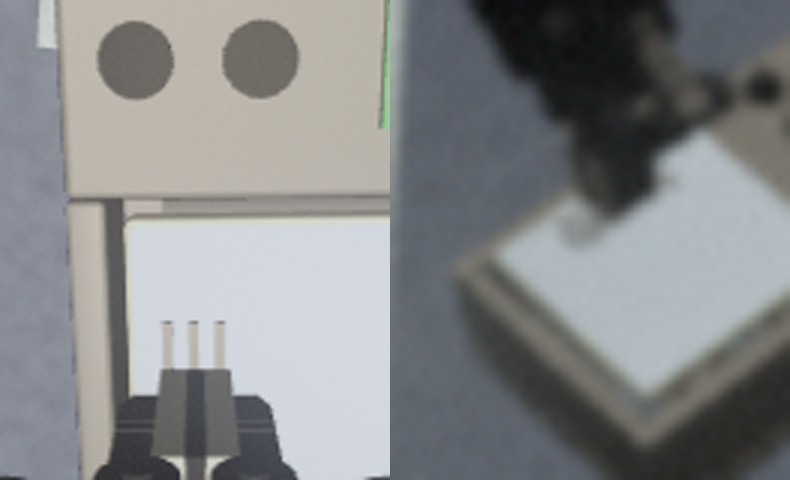

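The tip covers the lower ribs but has not touched them yet. I'll continue in 1 mm steps.

{"op": "move_arm", "data": {
  "moves": [
    [0,0,0,0,0,0.001,0],
    [0,0,0,0,0,0.0015,0],
    [0,0,0,0,0,0.0015,0]
  ]
}}

```text
clock: 7.8
position: [0.4933, -0.1966, 0.0234]
ee_rot: [0.992, 0.129, -0.0, -0.0]
ft_force: [0.5, -0.8, -0.0]
grip_width: -0.002
```

{"op": "move_arm", "data": {
  "moves": [
    [0,0,0,0,0,0.001,0],
    [0,0,0,0,0,0.0015,0],
    [0,0,0,0,0,0.0015,0]
  ]
}}

```text
clock: 8.1
position: [0.4933, -0.1966, 0.022]
ee_rot: [0.992, 0.129, 0.0, -0.0]
ft_force: [-0.4, 1.0, 1.8]
grip_width: -0.001
```

{"op": "move_arm", "data": {
  "moves": [
    [0,0,0,0,0,0.001,0],
    [0,0,0,0,0,0.0015,0],
    [0,0,0,0,0,0.0015,0]
  ]
}}

```text
clock: 8.4
position: [0.4933, -0.1966, 0.0204]
ee_rot: [0.992, 0.129, -0.0, -0.0]
ft_force: [-0.3, -1.0, 2.2]
grip_width: -0.005
```

Contact is at a reported z of about 0.0225, with 2 N. I'll press on to the stop.

{"op": "move_arm", "data": {
  "moves": [
    [0,0,0,0,0,0.001,0],
    [0,0,0,0,0,0.0015,0],
    [0,0,0,0,0,0.0015,0]
  ]
}}

```text
clock: 8.7
position: [0.4932, -0.1967, 0.0189]
ee_rot: [0.992, 0.129, -0.0, -0.0]
ft_force: [-0.7, -0.8, 2.9]
grip_width: -0.001
```

{"op": "move_arm", "data": {
  "moves": [
    [0,0,0,0,0,0.001,0],
    [0,0,0,0,0,0.001,0]
  ]
}}

```text
clock: 8.9
position: [0.4932, -0.1967, 0.0179]
ee_rot: [0.992, 0.129, -0.0, -0.0]
ft_force: [-2.1, -0.8, 2.4]
grip_width: -0.001
```

{"op": "move_arm", "data": {
  "moves": [
    [0,0,0,0,0,0.001,0],
    [0,0,0,0,0,0.001,0]
  ]
}}

```text
clock: 9.1
position: [0.4933, -0.1967, 0.0173]
ee_rot: [0.992, 0.129, 0.0, -0.0]
ft_force: [-4.8, 0.8, 8.9]
grip_width: -0.003
```

The firm stop is reached at about 9 N after about 5 mm of travel. I'll draw straight up and back.

{"op": "move_arm", "data": {
  "moves": [
    [0,0,0,0,0,-0.04,0],
    [0,0,0,-0.01,0,-0.09,0],
    [0,0,0,-0.03,0,-0.14,0],
    [0,0,0,-0.06,0,-0.18,0],
    [0,0,0,-0.08,0,-0.2,0],
    [0,0,0,-0.08,0,-0.2,0]
  ]
}}

```text
clock: 9.7
position: [0.4158, -0.2189, 0.2203]
ee_rot: [0.992, 0.128, 0.003, -0.0]
ft_force: [1.2, -1.0, 0.0]
grip_width: 0.001
```

{"op": "move_arm", "data": {
  "moves": [
    [0,0,0,0,0,0,0],
    [0,0,0,0,0,0,0],
    [0,0,0,0,0,0,0],
    [0,0,0,0,0,0,0],
    [0,0,0,0,0,0,0],
    [0,0,0,0,0,0,0]
  ]
}}

```text
clock: 10.3
position: [0.416, -0.2171, 0.2167]
ee_rot: [0.992, 0.129, -0.0, 0.0]
ft_force: [1.3, -0.2, -0.0]
grip_width: -0.007
```

Run:
```python
from h import *
import cv2
from workcell import manip
print(manip.get_obs()['ft_force'],manip.get_obs()['position'])
f=lambda a,k:cv2.resize(a[:,:,::-1],None,fx=k,fy=k,interpolation=cv2.INTER_CUBIC)
cv2.imwrite("pics/s6.png",f(cams.camera("scene")[110:260,130:370],3))
```

```text
[ 1.26510251 -0.1507259  -0.01770936] [ 0.41597316 -0.21707831  0.21666966]
```

View pics/s6.png

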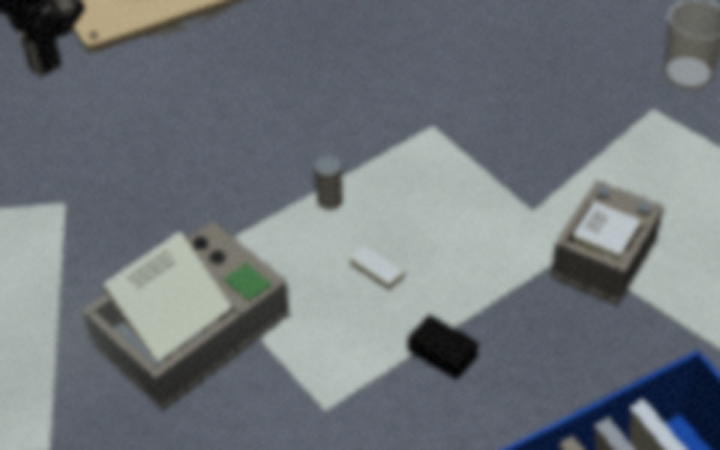

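The large hatch stands open, with its top edge at about (180,235). The fuse hatch at (605,228) is shut, and the hand is well clear. I'll watch it for two more seconds.

{"op": "move_arm", "data": {
  "moves": [
    [0,0,0,0,0,0,0],
    [0,0,0,0,0,0,0],
    [0,0,0,0,0,0,0],
    [0,0,0,0,0,0,0],
    [0,0,0,0,0,0,0],
    [0,0,0,0,0,0,0],
    [0,0,0,0,0,0,0],
    [0,0,0,0,0,0,0],
    [0,0,0,0,0,0,0],
    [0,0,0,0,0,0,0]
  ]
}}

```text
clock: 11.35
position: [0.416, -0.2171, 0.217]
ee_rot: [0.992, 0.129, -0.0, -0.0]
ft_force: [-1.0, -0.7, 0.5]
grip_width: -0.001
```

{"op": "move_arm", "data": {
  "moves": [
    [0,0,0,0,0,0,0],
    [0,0,0,0,0,0,0],
    [0,0,0,0,0,0,0],
    [0,0,0,0,0,0,0],
    [0,0,0,0,0,0,0],
    [0,0,0,0,0,0,0],
    [0,0,0,0,0,0,0],
    [0,0,0,0,0,0,0],
    [0,0,0,0,0,0,0],
    [0,0,0,0,0,0,0]
  ]
}}

```text
clock: 12.35
position: [0.416, -0.2171, 0.217]
ee_rot: [0.992, 0.129, 0.0, -0.0]
ft_force: [-0.5, -0.2, 0.1]
grip_width: 0.0
```

Run:
```python
from h import *
import cv2
from workcell import manip
print(manip.get_obs()['clock'])
im=cams.camera("scene")[:,:,::-1]
c=cv2.resize(im[110:260,130:370],None,fx=3,fy=3,interpolation=cv2.INTER_CUBIC)
print("diff vs earlier",np.abs(c.astype(int)-cv2.imread("pics/s6.png")).max())
cv2.imwrite("pics/s7.png",im)
```

```text
12.35
diff vs earlier 37
```

View pics/s7.png

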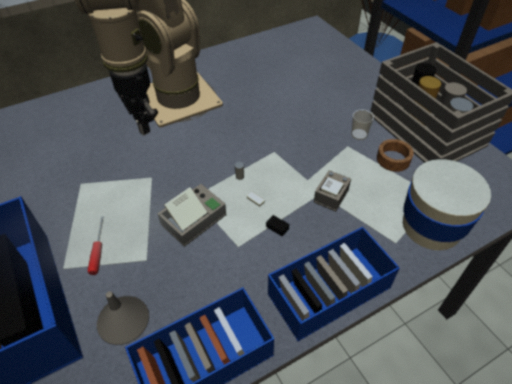

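The hatch at (187,208) is still open after two seconds. The loose things and the fuse box look as they did at the start.

```bash
python3 -c "
from workcell import manip
print(manip.hand_in())"
```

```text
the job is handed in; nothing more can be done
None
```

I pressed the battery hatch once at its ribs with the shut fingers. It took about 5 mm of travel at 2–3 N, then hit a firm stop at about 9 N. I drew straight up and back, the hatch popped open by itself, and I handed the job in at about 12.4 s.

**Last checks:** Scene pictures about 1 s and 3 s after letting go show the hatch open, with the hand well clear at about 0.22 m height. The small fuse hatch looks shut, and by eye the loose things are where they were at the start. The pixel difference between those two pictures peaked at 37 grey levels. I put that down to image noise and did not look into it further.

**One disagreement:** The fingertips met the hatch with the reported TCP at about z = 0.0225 m, instead of the expected 0.058 m. The tips therefore sit roughly 35 mm behind the stated TCP. The cameras had suggested about 25–30 mm, so I made the last part of the descent by force and pictures.

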